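Clear the jar's well, brace the square paint jar in it and twist off its tight cap

TASK

Free the square well of the folded aluminium stand: take the smallest mixing cup, left standing in it, and nest it in the other two. Then stand the square glass paint jar all the way down in that well so that it cannot turn, and unscrew its tight red cap anticlockwise, stopping as soon as the threads let go. Lift the cap straight up and finish still holding it, level and still, a finger's breadth or two above the open mouth, the jar staying down in the well; do not tip the jar over, and leave the other things on the shelf alone.

Things in the scene. Friction and masses are not known exactly. Their poses are not given: they have to be found in the camera images.
- small_cup: Smallest mixing cup, yellow plastic, 25 g, open: rim 52 mm across, foot 39 mm across, 52 mm tall, wall 2 mm. Origin: centre of its underside, z up. Starts upright on the floor of the square well, its rim 25 mm above the stand's deck.
- cups: The two larger mixing cups, grey with the white one nested in it, joined as one loose stack of 130 g: 72 mm across the grey rim (40 mm high), white rim 62 mm across and 44 mm high. Origin: centre of its underside. It stays where it stands.
- cups_in (a point): Centre of the white cup's inner floor, 8 mm above the stack's underside; the white cup is about 42 mm wide inside at this floor and 58 mm at its rim. The smallest cup, nested, stands on this floor with its rim 60 mm above the shelf.
- jar: Square clear glass jar of blue paint, 300 g, loose, cap on. Origin: centre of its underside, z up. Body 58 x 58 mm (sides along its x, y), 46 mm tall, lowest 4 mm drawn in to 54 x 54; round shoulder to 50 mm; 40 mm neck up to the rim at 66 mm; 70.5 mm tall with cap. Any of the four quarter turns fits the well. The jar can be carried by its shut cap.
- cap: Round red ribbed twist-off cap, 56 mm across, 19 mm tall, 47 g, hollow below. Origin: centre of its bottom edge, z up; shut, this is 51.5 mm above the jar's underside, axes along the jar's. Three lugs inside hook under the jar's threads, pressed up by a springy seal (about 23 N): tight, 0.4 to 0.8 N m to turn; grip it with 30 N or more or it slips. Clockwise it is at its stop.
- jar_mouth (a point): Centre of the jar's mouth, on the rim, 66 mm above its underside. Threads: anticlockwise from above, the cap rises about 2.5 mm over 55 degrees, where its lugs leave the threads; it then pops up under 1 mm, turns easily and lifts off freely between about 60 and 100 degrees from shut; further on it meets the next threads.
- stand: Folded sheet-aluminium stand screwed to the shelf (fixed): 100 mm (its x) by 200 mm (its y), deck 30 mm high. Origin: centre of its underside. Next to the square well, at y = +52 mm, a round hole holds a dropper bottle 60 mm tall.
- well (a point): Centre of the floor of the stand's square well: 3 mm above the shelf, at y = -45 mm in the stand's frame. The well is 62 x 62 mm with its sides along the stand's x and y, its edges flared to 69 mm at the deck, 27 mm above this floor. A jar that is home rests on this floor and can then turn only some 4 degrees.
- dropper: White dropper bottle with a green band and black tip, 25 mm across, 60 mm tall, standing in the stand's round hole. Origin at its underside. Leave alone.
- pawn: White plastic pawn, 28 mm across, 47 mm tall. Origin at its underside. Leave alone.
- bowl: Blue glass bowl, 110 mm across, 45 mm tall. Origin at its underside. Leave alone.
- hedge: Green plastic hedge strip on a cork base, 30 x 150 mm (long along its y), 35 mm tall. Origin at its underside. Leave alone.
- brush: Paint brush 190 mm long and 8 mm thick, red handle, lying along its x. Leave alone.
- clamp: Black steel bench clamp (fixed) holding a grey resin tower section upright; foot 90 x 130 mm, 133 mm tall over the tower. Origin at its underside.
There are look-alikes about, which are no part of the job. Of the things shaped like the cap, the red one is meant. Several things have the shape of the small_cup; the one meant has the colours described above.

How it is judged:
By the outcome, as a careful person would: the job done as asked, in the order asked, and still so for the second after the job is handed in, while the arm keeps its last pose, push and grip.
It also fails if it takes over 61 s, if anything falls off the work surface, if the arm or the gripper's body presses on something with over 40 N, if the wrist force passes 120 N, or if a joint passes its speed limit or range.

ROBOT

A 6-joint arm with a two-finger parallel gripper is mounted at the origin on the work surface. World frame = base frame: x ahead of the robot, y to its left, z up, the work surface at z = 0. Lengths are in m, angles in rad, forces in N, time in s.
With the tool pointing down it reaches from about 0.375 to 0.975 m from the base axis. Payload 3.8 kg.
Tool frame: the origin (TCP) lies midway between the tips of the shut fingers; the grasp point (between the pads) lies 19 mm behind it; z points along the fingers, y is the line along which they close (so a half turn about z gives the same grasp; the last joint's range is limited). The gripper opens to 88 mm and grips with 3 to 60 N. Pads are 18 mm wide; open, the fingers measure 123 mm over their backs; the gripper's body (75 mm by 187 mm) begins 45 mm behind the grasp point.
Start: joints at [-1.27, 0.264, 1.604, -0, 1.274, -0.037], TCP at [0.224, -0.637, 0.239] pointing down, gripper open.
Joint ranges: [-2.63, 2.63], [-0.94, 2.18], [0.31, 2.57], [-1.31, 4.45], [0, 2.66], [-2.55, 2.55]. Speed limits (rad/s): [2.57, 2.57, 3.14, 3.14, 3.14, 3.14].

INTERFACE

Orientations are given as a rotation vector (axis times angle).
In Python, from cell import manip, inverse_kinematics, cams, order gives the robot as it stands. Calls block until the motion is done:
- manip.move_pose(position, orientation): joint-space move of the TCP to a pose.
- manip.move_linear(position, rate=0.15, rot=None): straight line of the TCP; rot=None keeps the orientation; rate is the mean speed in m/s.
- manip.set_joints(angles): joint-space move.
- manip.set_gripper(opening, force=None): finger opening in m; force is the grip in N (None keeps the last); returns when the fingers have stopped.
- manip.dwell(seconds).
- inverse_kinematics(position, orientation): joint angles nearest the present ones, or None.
- manip.state(): the state.
- cams.capture(name): name is "scene" or "top"; returns a dict with "image" (420x560x3 uint8, blue, green, red), "z_map" (420x560 float32, m along the optical axis (not along the pixel's ray), 0 where there is no reading), "intrinsics" (3x3 intrinsics, pixels), "position" and "orientation" of the camera in the world. Camera axes: x right, y down, z forward; pixel columns grow to the right and rows downward; lengths in m; the calibration is good to about 2 mm. A picture is of the moment at which its call begins.
A pose or a line that the arm cannot do raises manip.IKError and nothing moves.
- order.close_job(): hands the job in; it is judged then, once.
The state is a dict: "clock": time; "joint_pos": joint angles; "joint_velocities": joint speeds; "tau": joint torques, N m; "tool_pos": TCP position; "tcp_rot": TCP orientation; "contact_force": force on the tool from outside, world axes, zero at the start; "moment": the same for the moment, N m; "gripper_width": finger opening in m; "grasp_force": force on a finger pad.
Only numpy, scipy, OpenCV 4.12 (cv2) and the standard library are available. Lean on these libraries where they do the work, as an engineer would, in place of code of your own. Each camera call takes 0.05 s, during which the arm holds its last target. There are 200 camera calls.

## Working session

There is one attempt and no reset: what is moved stays moved. The work goes in short steps, each a Python script; the robot and the scene stay as the last script left them, time stands still between calls to the robot, and variables do not carry over. Pictures are saved under pics/ and viewed, at most 10 in all, crops included, and the job is handed in when it is done.

```bash
ls; mkdir -p pics
python3 - <<'E'
from cell import manip,cams
import cv2,numpy as np
for n in("scene","top"):
    c=cams.capture(n); cv2.imwrite(f"pics/{n}0.png",cv2.resize(c["image"],(784,588),interpolation=cv2.INTER_CUBIC)); np.savez(f"{n}0.npz",**c); print(n,c["position"],c["orientation"],c["intrinsics"])
s=manip.state();print(s["clock"],s["tool_pos"],s["tcp_rot"],s["contact_force"])
E
```

```text
pics
scene [ 0.98782987 -0.49983459  0.85142535] [-2.31645629 -0.76625126  0.30381884] [[406.04184603   0.         275.61519996]
 [  0.         406.04184603 218.96180256]
 [  0.           0.           1.        ]]
top [0.37560067 0.05640988 1.15289784] [-2.09066291  2.15563794 -0.19009597] [[421.1920377    0.         279.90103699]
 [  0.         421.1920377  213.10477678]
 [  0.           0.           1.        ]]
0.1 [ 0.22350704 -0.63625561  0.23754791] [-3.09496248e+00 -5.27734147e-01  4.03381427e-04] [ 0.44703692 -0.17183114 -0.14363613]
```

View pics/scene0.png

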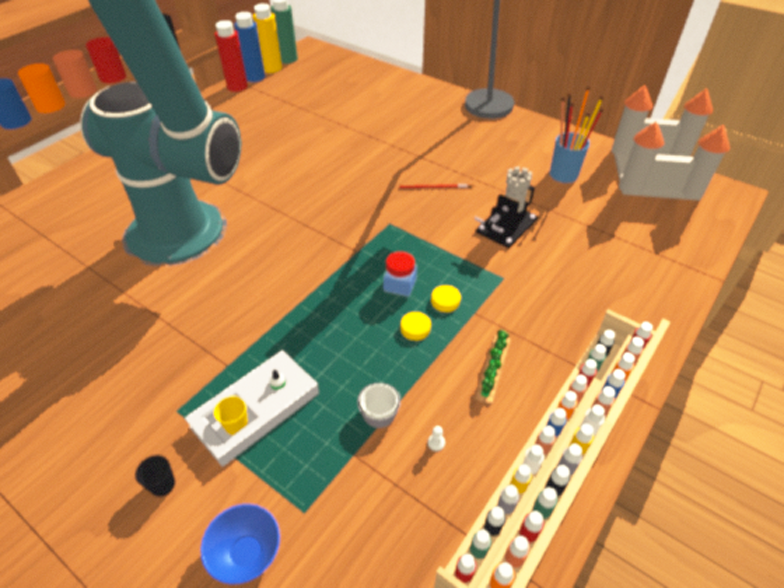

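View pics/top0.png

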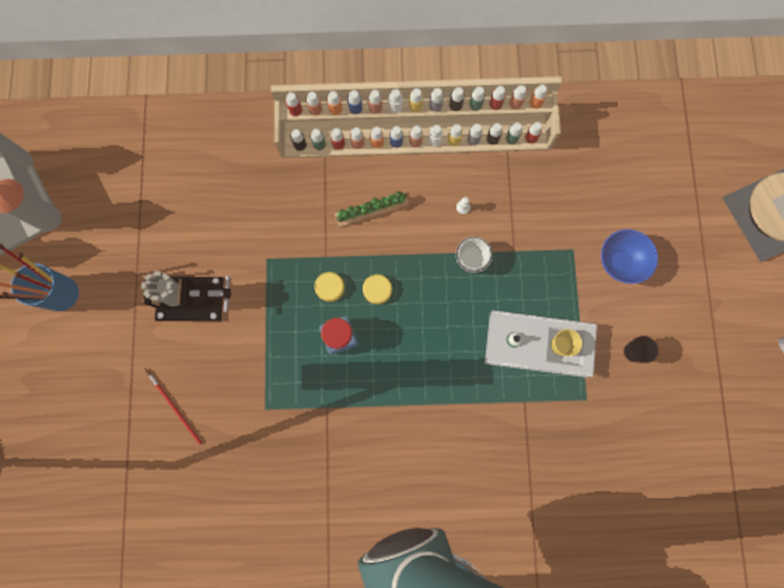

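Top view (784×588 picture pixels):
- Cup-shaped: yellow cup in the well (567,343), black cup (641,349).
- Cap-shaped: red cap on the jar (337,334), yellow caps (329,287) and (377,290).

I choose the yellow cup in the well and the red cap. The stack is at (473,255). Next is a close crop to check this.

```bash
cat > h.py <<'E'
import numpy as np,cv2
from scipy.spatial.transform import Rotation as R
def cloud(c):
    z=c["z_map"];K=c["intrinsics"];v,u=np.mgrid[:420,:560]
    p=np.stack([(u-K[0,2])/K[0,0]*z,(v-K[1,2])/K[1,1]*z,z],-1)
    P=p@R.from_rotvec(c["orientation"]).as_matrix().T+c["position"]; P[z==0]=np.nan
    return P
def pix(c,uv,h):  # full-res pixels -> world on plane z=h
    K=c["intrinsics"];uv=np.atleast_2d(uv).astype(float)
    d=np.c_[(uv-K[:2,2])/[K[0,0],K[1,1]],np.ones(len(uv))]@R.from_rotvec(c["orientation"]).as_matrix().T
    return c["position"]+d*((h-c["position"][2])/d[:,2])[:,None]
def down(a): # tool down, closing line (tool y) at world angle a
    y=np.array([np.cos(a),np.sin(a),0]);z=np.array([0,0,-1.]);return R.from_matrix(np.c_[np.cross(y,z),y,z]).as_rotvec()
E
python3 - <<'E'
from h import *
T=dict(np.load("top0.npz"));S=dict(np.load("scene0.npz"))
def crop(c,x,y,w,h,s=1/1.4):
    x0,y0=int(x*s),int(y*s); print(x0,y0); return cv2.resize(c["image"][y0:y0+h,x0:x0+w],(400,300),interpolation=cv2.INTER_CUBIC)
# crops 100x75 px -> x4
A=crop(T,475,300,100,75);B=crop(T,290,270,100,75);C=crop(S,180,345,100,75);D=crop(S,345,235,100,75)
cv2.imwrite("pics/crops.png",np.vstack([np.hstack([A,B]),np.hstack([C,D])]))
for n,c in(("top",T),("scene",S)):
    P=cloud(c);I=c["image"].astype(int);hsv=cv2.cvtColor(c["image"],cv2.COLOR_BGR2HSV)
    # table check
    print(n,"table z",np.nanmedian(P[...,2][(abs(P[...,0]-.4)<.1)&(abs(P[...,1])<.5)]))
    red=((hsv[...,0]<8)|(hsv[...,0]>172))&(hsv[...,1]>170)&(P[...,2]>.06)&(P[...,2]<.09)&(abs(P[...,0]-.5)<.25)&(abs(P[...,1])<.4)
    q=P[red];t=q[q[:,2]>np.percentile(q[:,2],90)-.004];print("red",len(t),t.min(0),t.max(0),np.median(t,0))
    uv=np.argwhere(red)[:,::-1];print(uv.mean(0))
    yel=(hsv[...,0]>20)&(hsv[...,0]<32)&(hsv[...,1]>150)&(P[...,2]>.012)&(P[...,2]<.08)&(P[...,0]>.3)&(P[...,0]<.75)
    k,l,st,ce=cv2.connectedComponentsWithStats(yel.astype(np.uint8))
    for i in range(1,k):
        if st[i,4]>60:q=P[l==i];print("yel",ce[i],q.min(0),q.max(0))
E
```

```text
339 214
207 192
128 246
246 167
top table z 0.0004532321099923742Traceback (most recent call last):
  File "<stdin>", line 13, in <module>
    return _quantile_unchecked(
        a, q, axis, out, overwrite_input, method, keepdims, weights)
    return _ureduce(a,
                    func=_quantile_ureduce_func,
    ...<5 lines>...
                    overwrite_input=overwrite_input,
                    method=method)
    r = func(a, **kwargs)
    result = _quantile(arr,
                       quantiles=q,
    ...<2 lines>...
                       out=out,
                       weights=wgt)
    slices_having_nans = np.isnan(arr[-1, ...])
                                  ~~~^^^^^^^^^
IndexError: index -1 is out of bounds for axis 0 with size 0
```

View pics/crops.png

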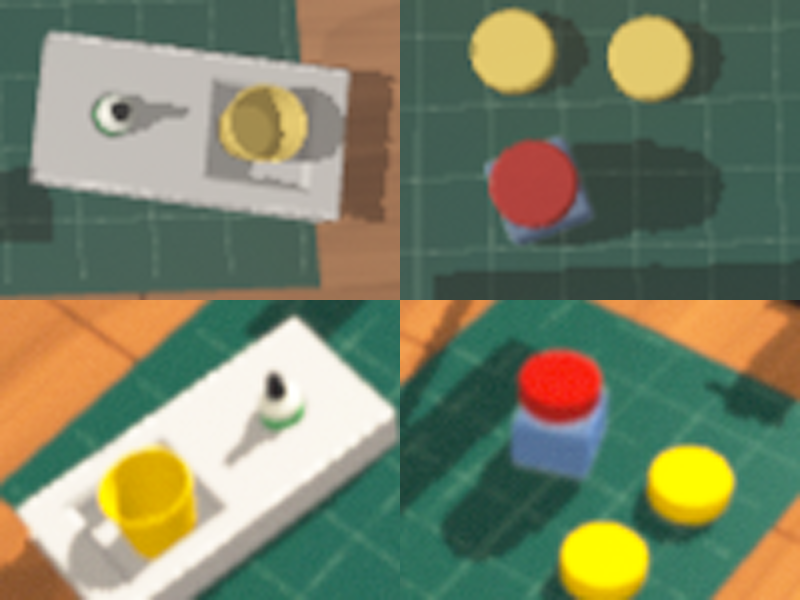

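The crops confirm it: the yellow cup is in the well (upper left, rim centre ≈(263,123)). It is the square blue jar with the red cap that I want (upper right, cap centre ≈(533,184), body corners (486,160), (563,138), (592,217), (515,243)). Deck corners are (47,33), (348,71), (338,219), (32,182).

Run:
```python
from h import *
np.set_printoptions(precision=4,suppress=True)
T=dict(np.load("top0.npz"));S=dict(np.load("scene0.npz"))
f=lambda o,p:np.array(o)+(np.array(p)+.5)/4-.5
d=pix(T,f((339,214),[(47,33),(348,71),(338,219),(32,182)]),.03)[:,:2];print("deck",d,d.mean(0),np.linalg.norm(np.diff(d,axis=0),axis=1))
print("cup rim top",pix(T,f((339,214),(263,123)),.055), "scene",pix(S,f((128,246),(147,172)),.055))
print("dropper",pix(T,f((339,214),(120,111)),.062))
print("cap top",pix(T,f((207,192),(133,184)),.0705),"scene",pix(S,f((246,167),(160,79)),.0705))
j=pix(T,f((207,192),[(86,160),(163,138),(192,217),(115,243)]),.044)[:,:2];print("jar",j,j.mean(0),np.diff(j,axis=0))
ds=pix(S,f((128,246),[(293,18),(395,110),(18,212)]),.03)[:,:2];print("deck scene",ds)
sc=pix(S,f((246,167),[(113,159),(188,178)]),.0)[:,:2];print("jar scene bottom edge",sc)
print("cups",pix(T,np.array([473.5,253])/1.4,.044),pix(S,np.array([380,401])/1.4,.044))
for n,c in(("top",T),("scene",S)):
    P=cloud(c);I=c["image"].astype(int)
    def near(xy,r,a,b):
        q=P[(np.hypot(P[...,0]-xy[0],P[...,1]-xy[1])<r)&(P[...,2]>a)&(P[...,2]<b)]
        return q
    def circ(q):
        h=cv2.minEnclosingCircle(q[:,:2].astype(np.float32));return h,np.median(q[:,2]),len(q)
    def rect(q): return cv2.minAreaRect((q[:,:2]*1000).astype(np.float32))
    cx=pix(T,f((207,192),(133,184)),.0705)[0]
    print(n,"cap",circ(near(cx,.05,.066,.08)))
    print("cup",circ(near(pix(T,f((339,214),(263,123)),.055)[0],.04,.047,.065)))
    print("stack",circ(near(pix(T,np.array([473.5,253])/1.4,.044)[0],.06,.036,.055)))
    print("deck",rect(near(d.mean(0),.125,.026,.034)))
    print("jar body",rect(near(cx,.055,.02,.05)))
```

```text
deck [[ 0.5536 -0.1309]
 [ 0.5216 -0.3309]
 [ 0.4234 -0.3151]
 [ 0.4539 -0.1149]] [ 0.4881 -0.2229] [0.2025 0.0994 0.2026]
cup rim top [[ 0.4859 -0.2638  0.055 ]] scene [[ 0.4814 -0.2604  0.055 ]]
dropper [[ 0.4958 -0.1698  0.062 ]]
cap top [[0.5149 0.1638 0.0705]] scene [[0.5172 0.1616 0.0705]]
jar [[0.5353 0.1975]
 [0.5485 0.1461]
 [0.4951 0.1278]
 [0.4795 0.1788]] [0.5146 0.1625] [[ 0.0132 -0.0514]
 [-0.0533 -0.0183]
 [-0.0156  0.051 ]]
deck scene [[ 0.4558 -0.1194]
 [ 0.5542 -0.1333]
 [ 0.4254 -0.3159]]
jar scene bottom edge [[0.496  0.1343]
 [0.5503 0.151 ]]
cups [[ 0.6654 -0.1024  0.044 ]] [[ 0.6701 -0.1052  0.044 ]]
top cap (((0.5146028399467468, 0.16478870809078217), 0.028420761227607727), np.float64(0.07096133677304128), 363)
cup (((0.4850733280181885, -0.2649364471435547), 0.026070158928632736), np.float64(0.05440815389946185), 71)
stack (((0.6642655730247498, -0.10176951438188553), 0.03604756295681), np.float64(0.040768542328977864), 156)
deck ((487.67376708984375, -223.3353729248047), (201.59530639648438, 100.63191986083984), 80.62737274169922)
jar body ((514.5789184570312, 164.5347137451172), (58.627540588378906, 57.531349182128906), 18.950883865356445)
scene cap (((0.5160840153694153, 0.16177231073379517), 0.02923046052455902), np.float64(0.0709341766401409), 241)
cup (((0.48521068692207336, -0.2656727731227875), 0.027304675430059433), np.float64(0.052467442095537886), 141)
stack (((0.6653115153312683, -0.10338413715362549), 0.03657343611121178), np.float64(0.04011829783078458), 240)
deck ((488.33966064453125, -224.5266571044922), (200.75689697265625, 103.83025360107422), 80.73370361328125)
jar body ((516.55859375, 161.45095825195312), (57.78970718383789, 61.3123779296875), 19.219966888427734)
```

```bash
cat >> h.py <<'E'
WELL=np.array([.481,-.2682]);JAR=np.array([.5153,.1630]);CUP=np.array([.4852,-.2652]);STK=np.array([.6648,-.1026]);YAW=np.deg2rad(-9)
E
python3 - <<'E'
from h import *
from cell import inverse_kinematics as ik
np.set_printoptions(precision=2,suppress=True)
for n,p,z in(("well",WELL,.054),("stk",STK,.05),("jar",JAR,.051)):
    for a in range(-180,180,30):
        q=ik([*p,z],down(np.deg2rad(a)));print(n,a,None if q is None else np.array(q))
E
```

```text
well -180 None
well -150 [-0.55  0.22  2.03  0.    0.89  2.06]
well -120 [-0.55  0.22  2.03 -0.    0.89  1.54]
well -90 [-0.55  0.22  2.03 -0.    0.89  1.02]
well -60 [-0.55  0.22  2.03 -0.    0.89  0.49]
well -30 [-0.55  0.22  2.03  0.    0.89 -0.03]
well 0 [-0.55  0.22  2.03 -0.    0.89 -0.55]
well 30 [-0.55  0.22  2.03 -0.    0.89 -1.08]
well 60 [-0.55  0.22  2.03  0.    0.89 -1.6 ]
well 90 [-0.55  0.22  2.03  0.    0.89 -2.12]
well 120 None
well 150 None
stk -180 None
stk -150 [-0.19  0.42  1.76  0.    0.96  2.43]
stk -120 [-0.19  0.42  1.76 -0.    0.96  1.9 ]
stk -90 [-0.19  0.42  1.76 -0.    0.96  1.38]
stk -60 [-0.19  0.42  1.76 -0.    0.96  0.86]
stk -30 [-0.19  0.42  1.76  0.    0.96  0.33]
stk 0 [-0.19  0.42  1.76 -0.    0.96 -0.19]
stk 30 [-0.19  0.42  1.76  0.    0.96 -0.71]
stk 60 [-0.19  0.42  1.76 -0.    0.96 -1.24]
stk 90 [-0.19  0.42  1.76 -0.    0.96 -1.76]
stk 120 [-0.19  0.42  1.76 -0.    0.96 -2.28]
stk 150 None
jar -180 None
jar -150 None
jar -120 [ 0.26  0.21  2.06 -0.    0.88  2.35]
jar -90 [ 0.26  0.21  2.06 -0.    0.88  1.83]
jar -60 [ 0.26  0.21  2.06 -0.    0.88  1.31]
jar -30 [0.26 0.21 2.06 0.   0.88 0.78]
jar 0 [ 0.26  0.21  2.06 -0.    0.88  0.26]
jar 30 [ 0.26  0.21  2.06  0.    0.88 -0.26]
jar 60 [ 0.26  0.21  2.06 -0.    0.88 -0.79]
jar 90 [ 0.26  0.21  2.06 -0.    0.88 -1.31]
jar 120 [ 0.26  0.21  2.06 -0.    0.88 -1.83]
jar 150 [ 0.26  0.21  2.06  0.    0.88 -2.36]
```

```bash
cat > sh.py <<'E'
from h import *
from cell import manip,cams
def st(m=""):
    s=manip.state();print(m,round(s["clock"],2),np.round(s["tool_pos"],4),"F",np.round(s["contact_force"],1),"Mz",round(s["moment"][2],2),"w",round(s["gripper_width"],4),"g",round(s["grasp_force"],1));return s
E
python3 - <<'E'
from sh import *
a=YAW-np.pi/2
manip.set_gripper(.072,10)
manip.move_pose([*CUP,.10],down(a)); manip.move_linear([*CUP,.041],.12); st("at cup")
manip.set_gripper(.03,10); st("grip")
manip.move_linear([*CUP,.135],.2); st("up")
manip.move_pose([*STK,.135],down(a)); st("over")
c=cams.capture("scene");cv2.imwrite("pics/s1.png",cv2.resize(c["image"][160:340,100:340],(800,600)))
E
```

```text
at cup 2.91 [ 0.4853 -0.2656  0.0412] F [ 0.2 -0.5  0.1] Mz 0.01 w 0.072 g 0.0
grip 3.36 [ 0.4859 -0.2657  0.0419] F [ 0.1 -0.6  3.1] Mz -0.03 w 0.051 g 10.0
up 3.98 [ 0.4847 -0.2648  0.1343] F [-0.4  0.4 -1.1] Mz -0.02 w 0.0511 g 10.0
over 4.93 [ 0.6635 -0.1032  0.1338] F [ 0.3 -0.5 -1. ] Mz 0.06 w 0.0513 g 10.0
```

View pics/s1.png

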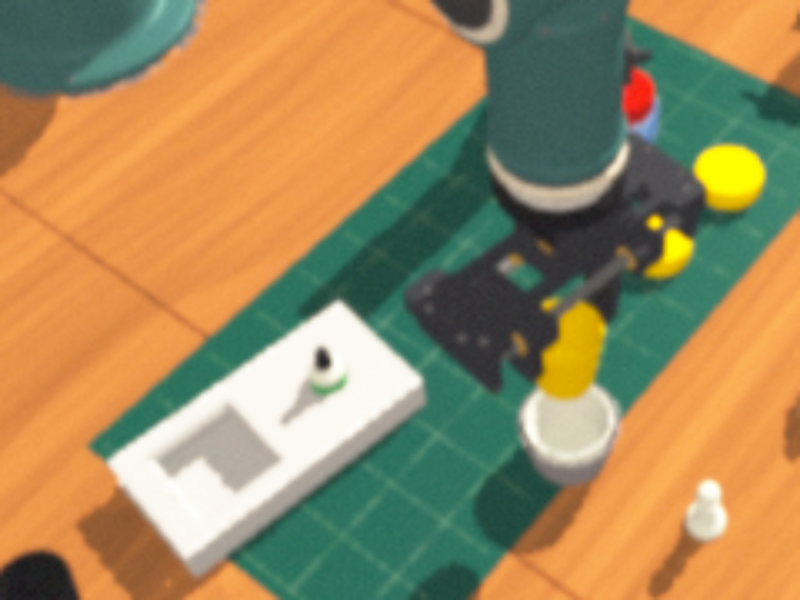

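The cup is held roughly upright (573,345), just above the stack (570,430), and the well is empty. Lowering now.

Run:
```python
from sh import *
manip.move_linear([*STK,.07],.15); st()
manip.move_linear([*STK,.0485],.05); st("down")
manip.set_gripper(.068,10); st("open")
manip.move_linear([*STK,.13],.25)
manip.move_pose([*JAR,.13],down(np.deg2rad(-71))); st()
c=cams.capture("scene");P=cloud(c)
A=c["image"][215:305,220:340]
c=cams.capture("top");B=c["image"][150:240,290:410]
cv2.imwrite("pics/s2.png",cv2.resize(np.hstack([A,B]),(800,300),interpolation=cv2.INTER_CUBIC))
```

```text
5.57 [ 0.6647 -0.1033  0.0703] F [ 0.1 -0.5  0.2] Mz 0.01 w 0.0511 g 10.0
down 6.15 [ 0.6646 -0.1025  0.0481] F [-0.1 -0.6  0.3] Mz 0.01 w 0.051 g 10.0
open 6.59 [ 0.6649 -0.1026  0.0487] F [ 0.3 -0.2 -0.9] Mz 0.02 w 0.0677 g 0.0
 8.23 [0.5159 0.1624 0.1298] F [-0.5 -1.2 -0.5] Mz 0.0 w 0.0676 g 0.0
```

View pics/s2.png

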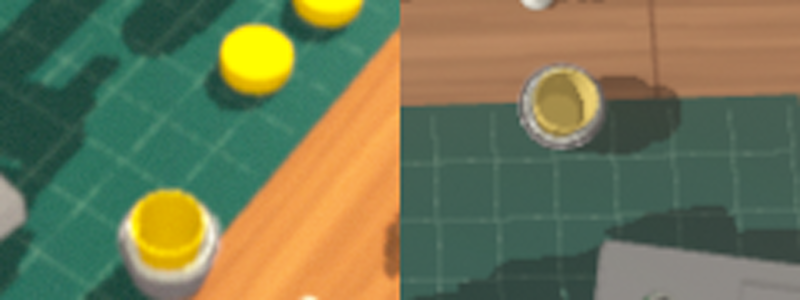

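The yellow cup is in the stack: (168,230) left, (562,103) right. It looks slightly off-centre, so I'll check its rim height and tilt by depth.

Run:
```python
from sh import *
for n in("scene","top"):
    c=cams.capture(n);P=cloud(c);h=cv2.cvtColor(c["image"],cv2.COLOR_BGR2HSV)
    r=np.hypot(P[...,0]-STK[0],P[...,1]-STK[1])<.045
    y=r&(h[...,0]>18)&(h[...,0]<34)&(h[...,1]>110); q=P[y&(P[...,2]>.05)]
    print(n,len(q),"zmax",np.percentile(q[:,2],[50,90,98]),cv2.minEnclosingCircle(q[:,:2].astype(np.float32)))
    A=np.c_[q[:,:2]-STK,np.ones(len(q))]; t=q[:,2]>.055
    print(np.linalg.lstsq(A[t],q[t,2],rcond=None)[0], "floor",np.percentile(P[y][:,2],[2,10]))
    w=P[r&~y&(P[...,2]>.03)];print("stack",cv2.minEnclosingCircle(w[:,:2].astype(np.float32)),np.percentile(w[:,2],95))
```

```text
scene 149 zmax [0.05686017 0.0607429  0.06243765] ((0.6651159524917603, -0.10376685857772827), 0.026385676115751266)
[ 0.00025259 -0.00753644  0.05886256] floor [0.01005173 0.01391301]
stack ((0.6655212640762329, -0.10406015813350677), 0.036045730113983154) 0.04452507242356993
top 65 zmax [0.0574032  0.06136783 0.06260132] ((0.6634830236434937, -0.10246170312166214), 0.025595001876354218)
[-0.02026933 -0.02048585  0.05871219] floor [0.0064934  0.00920836]
stack ((0.664114773273468, -0.10167799890041351), 0.03617698699235916) 0.0590788335769842
```

It is nested and level, with its rim at 60 mm. Next, the jar.

Run:
```python
from sh import *
manip.move_linear([*JAR,.051],.12); st("at jar")
manip.set_gripper(.045,45); st("grip")
manip.move_linear([*JAR,.15],.15); st("up")
manip.move_pose([*WELL,.15],down(YAW-np.pi/2)); st("over")
manip.move_linear([*WELL,.09],.12); st("near")
c=cams.capture("scene");A=c["image"][230:350,100:260]
c=cams.capture("top");B=c["image"][190:310,320:480]
cv2.imwrite("pics/s3.png",cv2.resize(np.hstack([A,B]),(800,300),interpolation=cv2.INTER_CUBIC))
```

```text
at jar 9.24 [0.5159 0.1631 0.0515] F [-0.3  0.3  0. ] Mz 0.01 w 0.0681 g 0.0
grip 9.58 [0.5163 0.1633 0.0521] F [0.3 1.  3.6] Mz -0.05 w 0.0559 g 45.0
up 10.39 [0.5141 0.1627 0.1487] F [-0.1  0.4 -3.6] Mz 0.07 w 0.0556 g 45.0
over 11.98 [ 0.4813 -0.2673  0.1497] F [-0.5  0.1 -2.4] Mz -0.01 w 0.0552 g 45.0
near 12.63 [ 0.4815 -0.268   0.0902] F [-0.   0.1 -3.2] Mz -0.05 w 0.0556 g 45.0
```

View pics/s3.png

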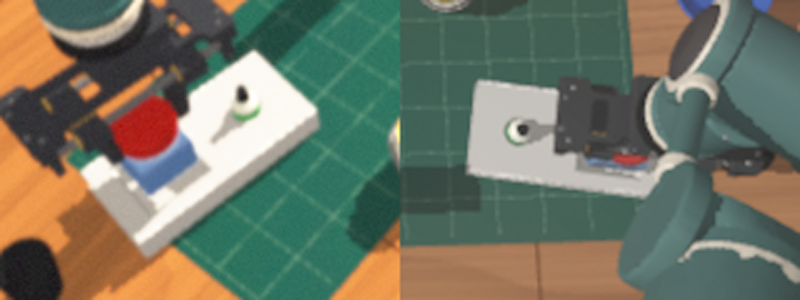

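The jar hangs above the well (155,165), with its sides parallel to the stand's. Lowering in steps with a force check.

Run:
```python
from sh import *
for z in(.075,.068,.063,.059,.057,.055,.054):
    manip.move_linear([*WELL,z],.05); s=st(z)
    if s["contact_force"][2]>12 or np.hypot(*s["contact_force"][:2])>12: print("stop");break
```

```text
0.075 13.18 [ 0.4806 -0.268   0.0745] F [-0.5  0.6 -3.6] Mz -0.02 w 0.0554 g 45.0
0.068 13.47 [ 0.4806 -0.268   0.0675] F [ 0.6 -0.2 -3.4] Mz 0.05 w 0.0557 g 45.0
0.063 13.72 [ 0.4807 -0.268   0.0625] F [-0.6  0.8 -3.7] Mz 0.01 w 0.0557 g 45.0
0.059 13.97 [ 0.4807 -0.268   0.0586] F [ 0.4 -0.1 -3. ] Mz -0.0 w 0.0554 g 45.0
0.057 14.22 [ 0.4809 -0.2682  0.0569] F [ 0.2 -0.3 -1.9] Mz 0.03 w 0.0557 g 45.0
0.055 14.47 [ 0.4813 -0.2684  0.0552] F [-0.   0.1 -2.8] Mz 0.03 w 0.0556 g 45.0
0.054 14.72 [ 0.4814 -0.2684  0.055 ] F [-2.4  1.8  5.7] Mz -0.0 w 0.0556 g 45.0
```

Run:
```python
from sh import *
manip.set_gripper(.066,10); st("rel")
manip.move_linear([*WELL,.054],.05)
manip.set_gripper(.045,58); s=st("regrip")
p=s["tool_pos"].copy() if hasattr(s["tool_pos"],"copy") else np.array(s["tool_pos"])
a0=YAW-np.pi/2
for d in range(6,61,6):
    x=[*WELL,.054+.0025*d/55*.9]
    manip.move_linear(x,.05,rot=down(a0+np.deg2rad(d))); s=st(d)
    q=R.from_rotvec(s["tcp_rot"]).as_matrix()[:,1];print("   yaw",round(np.rad2deg(np.arctan2(q[1],q[0])-a0),1))
    if abs(s["contact_force"][2])>35: print("stop");break
    if d>=54 and abs(s["moment"][2])<.15:print("free?");break
```

```text
rel 15.09 [ 0.481  -0.2682  0.0538] F [-0.3 -0.7  0.1] Mz 0.04 w 0.0658 g 0.0
regrip 15.66 [ 0.481  -0.2683  0.054 ] F [-0.7  0.3 -0.3] Mz -0.04 w 0.0553 g 58.0
6 15.92 [ 0.4808 -0.2682  0.0542] F [-0.8 -0.1 -0.5] Mz 0.02 w 0.0556 g 58.0
   yaw 5.9
12 16.18 [ 0.4813 -0.2686  0.0547] F [ 1.2 -2.3 -0.9] Mz 0.0 w 0.0552 g 58.0
   yaw 11.8
18 16.43 [ 0.4806 -0.2679  0.0547] F [-1.1 -1.4  0.1] Mz 0.02 w 0.0551 g 58.0
   yaw 17.7
24 16.69 [ 0.481  -0.2681  0.0551] F [-0.7 -0.6  1.1] Mz 0.08 w 0.0553 g 58.0
   yaw 23.7
30 16.95 [ 0.4806 -0.2679  0.0551] F [-1.7 -1.1  2.4] Mz 0.05 w 0.0554 g 58.0
   yaw 29.7
36 17.21 [ 0.4806 -0.2679  0.0553] F [-1.2  1.5  1.7] Mz 0.07 w 0.0553 g 58.0
   yaw 35.7
42 17.47 [ 0.4808 -0.2681  0.0556] F [-1.5 -0.9  1.3] Mz 0.1 w 0.0553 g 58.0
   yaw 41.7
48 17.73 [ 0.4807 -0.2679  0.0558] F [-0.7 -1.6  1.6] Mz 0.02 w 0.0554 g 58.0
   yaw 47.7
54 17.98 [ 0.4809 -0.2681  0.0562] F [-1.  -0.6  1. ] Mz -0.0 w 0.0552 g 58.0
   yaw 53.7
free?
```

Run:
```python
from sh import *
st()
c=cams.capture("scene");A=c["image"][230:335,110:250];np.savez("s4.npz",**c)
cv2.imwrite("pics/s4.png",cv2.resize(A,(800,600),interpolation=cv2.INTER_CUBIC))
P=cloud(c);q=P[(np.hypot(P[...,0]-WELL[0],P[...,1]-WELL[1])<.04)];h=cv2.cvtColor(c["image"],cv2.COLOR_BGR2HSV)
m=(np.hypot(P[...,0]-WELL[0],P[...,1]-WELL[1])<.045)&((h[...,0]<8)|(h[...,0]>172))&(h[...,1]>150)
print("red z",np.percentile(P[m][:,2],[5,50,90,98]),P[m].mean(0))
```

```text
17.98 [ 0.4809 -0.2681  0.0562] F [-1.  -0.6  1. ] Mz -0.0 w 0.0552 g 58.0
red z [0.06307614 0.07595378 0.07820572 0.14456537] [ 0.49282915 -0.25843877  0.07764574]
```

View pics/s4.png

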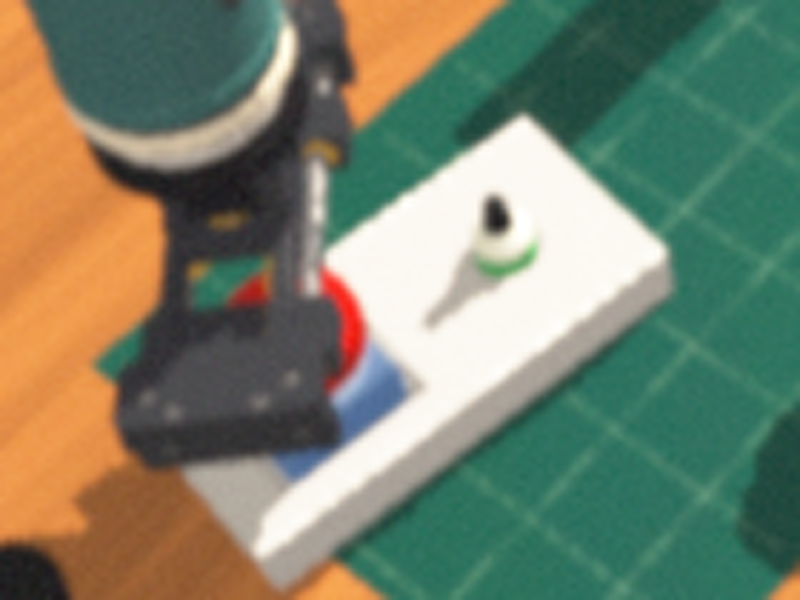

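The jar stands square and low in the well, with its edges parallel to the stand. The cap top reads z≈0.076, about 2.5 mm up, so the cap did turn. I'll go on in small steps to release.

Run:
```python
from sh import *
a0=YAW-np.pi/2
for d in (57,60,63,65):
    manip.move_linear([*WELL,.0562+.0001*(d-54)],.05,rot=down(a0+np.deg2rad(d))); s=st(d)
z=s["tool_pos"][2]
for k in (1,2,3):
    manip.move_linear([*WELL,.0572+.001*k],.03); manip.dwell(.1); s=st("lift")
    if s["contact_force"][2]<-2.2: print("not free"); break
```

```text
57 18.28 [ 0.4811 -0.2681  0.0564] F [-1.3 -0.4  0.5] Mz 0.07 w 0.0552 g 58.0
60 18.53 [ 0.4812 -0.2682  0.0567] F [-0.8 -1.7 -0.4] Mz -0.06 w 0.0554 g 58.0
63 18.78 [ 0.481 -0.268  0.057] F [-0.3 -0.4 -0.1] Mz 0.02 w 0.0554 g 58.0
65 19.03 [ 0.481  -0.2681  0.0573] F [ 0.7 -0.3 -0.6] Mz 0.0 w 0.0552 g 58.0
lift 19.38 [ 0.481  -0.2682  0.0582] F [-0.1  0.  -0.7] Mz 0.01 w 0.0553 g 58.0
lift 19.73 [ 0.481  -0.2682  0.0592] F [-0.4  0.6 -0. ] Mz 0.03 w 0.0558 g 58.0
lift 20.08 [ 0.481  -0.2682  0.0602] F [ 0.4 -0.3 -1.3] Mz 0.04 w 0.0554 g 58.0
```

Run:
```python
from sh import *
manip.move_linear([*WELL,.093],.06); manip.dwell(.5); s=st("held")
print(R.from_rotvec(s["tcp_rot"]).as_matrix()[:,2])
c=cams.capture("scene");A=c["image"][230:335,110:250]
cv2.imwrite("pics/s5.png",cv2.resize(A,(800,600),interpolation=cv2.INTER_CUBIC))
```

```text
held 21.28 [ 0.4809 -0.2682  0.0929] F [ 0.4 -1.6 -0.1] Mz 0.01 w 0.0554 g 58.0
[-2.26055869e-04  1.38766148e-04 -9.99999965e-01]
```

View pics/s5.png

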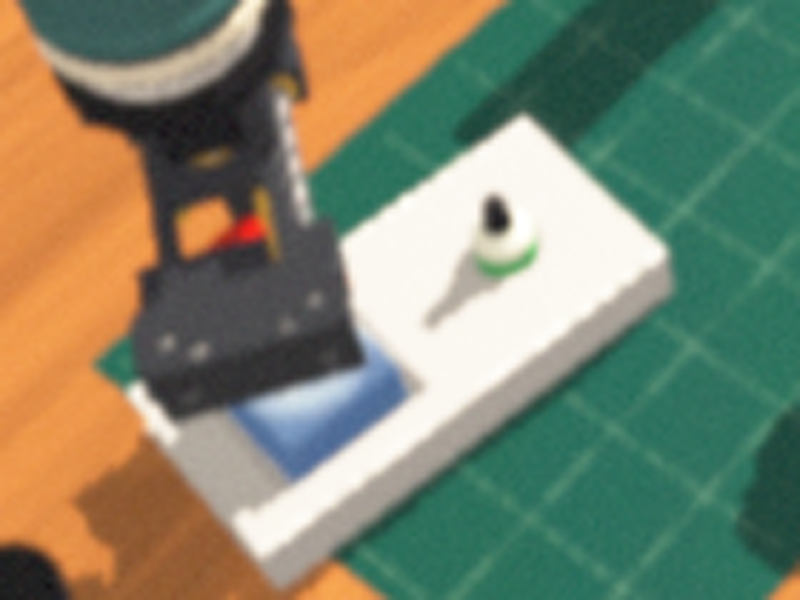

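The jar is still down in the well, with its corners (295,475) and (408,388) where they were. The cap is held between the fingers above it (240,235). Handing in.

```bash
python3 -c "
from cell import order
print(order.close_job())"
```

```text
the job is handed in; nothing more can be done
None
```

The job is handed in: the small cup is nested in the other two, the jar is down in the well with its cap unscrewed, and the red cap is held level about 25 mm above the open mouth, at about 21 s of the 61 s allowed.

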